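Close up the thrift-shop showcase

ROBOT

A 6-joint arm with a two-finger parallel gripper is mounted at the origin on the work surface. World frame = base frame: x ahead of the robot, y to its left, z up, the work surface at z = 0. Lengths are in m, angles in rad, forces in N, time in s.
With the tool pointing down it reaches from about 0.3 to 0.875 m from the base axis. Payload 6.4 kg.
Tool frame: the origin (TCP) lies midway between the tips of the shut fingers; the grasp point (between the pads) lies 19 mm behind it (r.pinch_z is the distance from the TCP to the grasp point, in m); z points along the fingers, x is the direction in which the jaws open and shut, and the axes are right-handed (so a half turn about z gives the same grasp; the last joint's range is limited). The gripper opens to 85 mm and grips with 20 to 120 N. Pads are 22 mm wide; open, the fingers measure 114 mm over their backs; the gripper's body (76 mm by 85 mm) begins 54 mm behind the grasp point. The pads swing forward as they close: fully open they stand 13 mm farther back than shut.
Start: joints at [-1.53, 0.181, 1.607, -0, 1.354, -0.206], TCP at [0.14, -0.558, 0.231] pointing down, gripper open.
Joint ranges: [-2.99, 2.99], [-0.89, 2.07], [0.3, 2.58], [-1.14, 4.28], [0, 2.63], [-3.12, 3.12]. Speed limits (rad/s): [2.57, 2.57, 3.01, 3.14, 3.14, 3.14].

INTERFACE

Orientations are given as a 3x3 rotation matrix whose columns are the frame's x, y, z axes.
In Python, from bench import status, eyes, hand_in, r gives the robot as it stands. The module is installed in compiled form; this text tells all that it offers.
- The arm moves only by the tool drive_tool, never from a script. Its argument "plan" is one flat list of numbers, 6 for each row, row after row: the shift along the tool's x, y, z in mm, then the turn, a rotation vector about the tool's x, y, z in degrees. In form: [dx, dy, dz, rx, ry, rz, dx, dy, dz, rx, ry, rz, ...]. A call has exactly 8 rows; each row is the pose to reach, as a shift and turn from the pose commanded when the call began, along the tool's axes at that moment; what a row does not reach only later rows make up. A row lasts 1/12 s, in which the tool goes at most 41.7 mm and 7.16 degrees, less where a joint would pass 70% of its speed; a pose out of reach is approached as far as the arm can. A call with a gripper value outside its range is refused whole. "fingers" is the opening, from -1 (shut) to 1 (fully open), so that 0 is half open, set as the call begins (left out, the last holds). The fingers move at their own pace and stop on an object; the grip force is fixed at half the most. Time passes only in rows, so rows that repeat a pose let the fingers close, or fill a call up. It gives the time, the measured TCP pose, the force and the opening at its end, in the units of the state.
- status.state(): the state, without advancing time (a new reading comes with each control period).
- eyes.snapshot(name): name is "scene" or "top"; returns the picture (400x640x3 uint8, red, green, blue); there is no depth.
- eyes.camera_params(name): a dict with "fovy" (degrees; the focal length in pixels is half the picture's height over the tangent of half this angle, whatever the lens; pixels are square), "cx", "cy" (the principal point, pixels), "T" (4x4, takes a point from camera to world coordinates). Camera axes: x right, y up, looking along -z (the intrinsics and any distortion apply to the point x, -y, -z); pixel columns grow to the right and rows downward; lengths in m; the calibration is good to about 2 mm. A picture is of the moment at which its call begins. camera_params takes no time and is no camera call.
- hand_in(): hands the job in, once; it reports no verdict.
The state is a dict: "t": time; "joints": joint angles; "dq": joint speeds; "joint_efforts": joint torques, N m; "tcp_pos": TCP position; "tool_rot": TCP orientation; "contact_force": force on the tool from outside, world axes, zero at the start; "wrist_torque": the same for the moment, N m; "grip_width": finger opening in m.
Only numpy, scipy, OpenCV 4.12 (cv2) and the standard library are available. Lean on these libraries where they do the work, as an engineer would, in place of code of your own. Each camera call takes 0.05 s, during which the arm holds its last target. There are 200 camera calls.

TASK

Close up the trinket showcase for the evening by pushing with the fingertips: push both white drawers fully home and slide the clear lid fully shut by pushing on its brass lip, in any order. Push steadily, without slamming anything, and do not pick up, shift or tip over the china and glass standing around and on the showcase.

Things in the scene. Friction and masses are not known exactly. Their poses are not given: they have to be found in the camera images.
- case: The showcase: a low dark-wood counter case, 240 mm deep (its x), 420 mm wide (its y), 95 mm high, fixed to the table. Origin: centre of its underside, on the table; its x axis points from its front (the drawer side, facing the robot) to its back, y to its left, z up. Its front plane is at x = -120 mm in its own frame. Lid tracks on its top reach 102 mm. Its position and yaw vary.
- left_drawer (a joint): How far the left (+y) drawer is pulled out of the front towards the robot, in m: 0 = fully home, up to 0.12. It slides along the case's x, offers about 2 N of friction, has no spring or catch and stays where it is left.
- left_drawer_front (a point): Centre point of the outer face of the left drawer's flat white front, 45 mm above the table; it moves with the drawer. The front is 200 mm wide, 63 mm high (10 to 74 mm above the table) and 14 mm thick, with a dark finger groove drawn flush on it and no knob. When home it lies in the case's front plane, at case y = +101.5 mm. Axes as the case's.
- right_drawer (a joint): The same for the right (-y) drawer, in m: 0 = fully home, up to 0.12.
- right_drawer_front (a point): Centre point of the outer face of the right drawer's front, 45 mm above the table; same sizes as the left one; at case y = -101.5 mm. Axes as the case's.
- lid (a joint): How far the lid (green-framed clear panel, 156 x 196 mm, upper side 103 mm above the table) is open, in m: 0 = fully shut, covering the left half of the case; up to 0.16 = slid right, over the fixed pane of the right half. To shut it push towards case +y. About 2 N of friction, no spring or catch.
- lid_face (a point): Centre of the flat upright face of the brass lip on the lid's right (-y) edge, 118 mm above the table; moves with the lid. The face looks to case -y, is 90 mm long along case x, from 102 to 130 mm above the table; behind it the lip slopes down to the lid. Right of it the case top is flat, 94 mm above the table, between the tracks. Shut: face at case y = 0, x = -20 mm. Axes as the case's.
- tumbler: Dark plum-coloured tumbler, 72 mm across, 120 mm high, standing on the table beside one end of the showcase (places vary). Origin: centre of its foot. Leave alone.
- jar: Cream lidded jar, 84 mm across, 110 mm high, standing on the table beside one end of the showcase. Origin: centre of its foot. Leave alone.
- vase: Lilac vase, 88 mm across, 125 mm high, standing on the table beside one end of the showcase. Origin: centre of its foot. Leave alone.
- egg_cup: Small blue egg cup, 44 mm across, 52 mm high, standing on the flat back ledge on top of the showcase, about 92 mm behind the case's centre. Origin: centre of its foot. Leave alone.

How it is judged:
By the outcome, as a careful person would: the job done as asked, in the order asked, and still so for the second after the job is handed in, with the robot touching nothing.
It also fails if it takes over 51 s, if anything falls off the work surface, if the arm or the gripper's body presses on something with over 40 N, if the wrist force passes 120 N, or if a joint passes its speed limit or range.

## Working session

There is one attempt and no reset: what is moved stays moved. The work goes in short steps, Python scripts to look and compute and a tool call to move; the robot and the scene stay as the last step left them, time stands still between calls to the robot, and variables do not carry over. Pictures are saved under pics/ and viewed, about 8 in all and at most 12, crops included, and the job is handed in when it is done.

Besides the shell and the picture viewer there is one more tool, called after "Request:" by a JSON object that holds its "method" and its "body", one argument or row to a line. drive_tool: Moves the arm, as the interface text tells. Its arguments: {"type":"object","properties":{"plan":{"type":"array","items":{"type":"number"}},"fingers":{"type":"number"}},"required":["plan"]}

```bash
mkdir -p pics
python3 - <<'E'
from bench import status, eyes
import cv2, numpy as np
s=status.state(); print(s['t'],s['tcp_pos'],np.round(s['tool_rot'],3).tolist(),s['grip_width'])
for n in("scene","top"):
    im=eyes.snapshot(n); cv2.imwrite(f"pics/{n}0.png",im[:,:,::-1]); c=eyes.camera_params(n); print(n,{k:(np.round(v,4).tolist() if k=='T' else v) for k,v in c.items()})
E
```

```text
0.0 [ 0.14046965 -0.55698994  0.23036979] [[0.244, -0.97, -0.0], [-0.97, -0.244, 0.002], [-0.002, -0.0, -1.0]] 0.08550188257749905
scene {'fovy': 43.094869718478115, 'cx': 312.327152111008, 'cy': 201.30913698087218, 'T': [[-0.8046, -0.3314, 0.4927, 1.1662], [0.5937, -0.4689, 0.654, 0.7711], [0.0143, 0.8187, 0.574, 0.7749], [0.0, 0.0, 0.0, 1.0]]}
top {'fovy': 57.830847418648865, 'cx': 322.84878075721633, 'cy': 197.52169643262712, 'T': [[0.014, 0.9995, -0.0279, 0.5716], [-0.9998, 0.0137, -0.0106, 0.0028], [-0.0102, 0.0281, 0.9996, 0.8968], [0.0, 0.0, 0.0, 1.0]]}
```

View pics/top0.png

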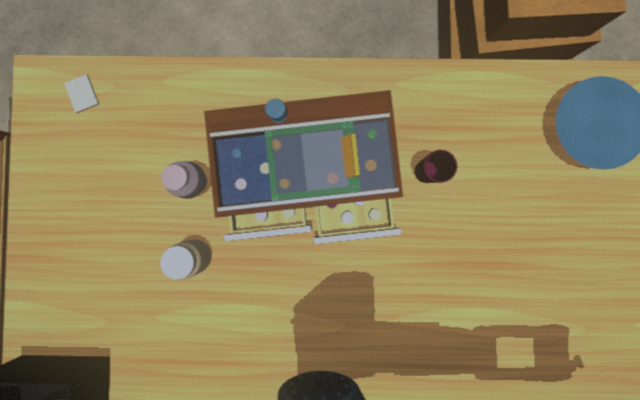

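View pics/scene0.png

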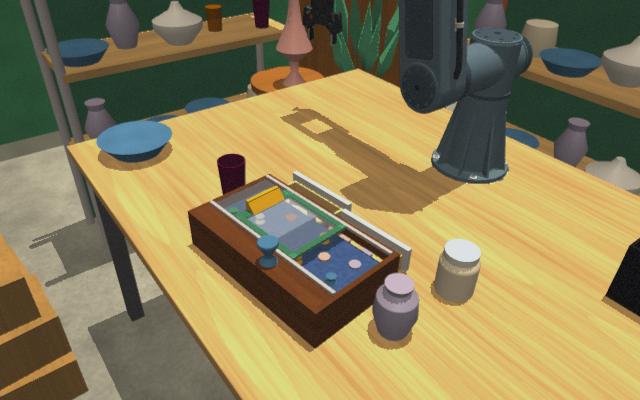

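The top view shows the case at about (205–402, 92–216), both drawers pulled out (front strips near row 235), and the lid slid right with its brass lip at (350,156). The tumbler is to the right at (435,166), the vase and jar are to the left, and the egg cup is on the back ledge at (275,109). The scene view agrees with this.

```bash
cat > h.py <<'E'
import numpy as np, cv2
from bench import eyes,status
def ray(n,uv,z):
    c=eyes.camera_params(n);T=np.array(c['T']);f=200/np.tan(np.radians(c['fovy'])/2)
    uv=np.atleast_2d(uv).astype(float)
    d=np.c_[(uv[:,0]-c['cx'])/f,-(uv[:,1]-c['cy'])/f,-np.ones(len(uv))]@T[:3,:3].T
    o=T[:3,3]; return o+d*((z-o[2])/d[:,2])[:,None]
def big(m,k=1):
    cs=cv2.findContours(m.astype(np.uint8),cv2.RETR_EXTERNAL,cv2.CHAIN_APPROX_NONE)[0]
    return sorted(cs,key=cv2.contourArea)[::-1][:k]
E
python3 - <<'E'
from h import *
im=cv2.imread('pics/top0.png');hsv=cv2.cvtColor(im,cv2.COLOR_BGR2HSV);H,S,V=[hsv[:,:,i].astype(int) for i in range(3)]
roi=np.zeros(H.shape,bool);roi[85:250,200:405]=1
w=(S<50)&(V>130)&roi
w=cv2.morphologyEx(w.astype(np.uint8),cv2.MORPH_OPEN,np.ones((2,9),np.uint8))
for c in big(w,6):
    r=cv2.minAreaRect(c);p=cv2.boxPoints(r);print('white',r,np.round(ray('top',p,0.074)[:,:2],4).tolist())
br=(H>10)&(H<30)&(S>180)&(V>120)&roi
br[:130]=0;br[183:]=0;br[:,:330]=0
for c in big(br,2):
    r=cv2.minAreaRect(c);print('brass',r,np.round(ray('top',cv2.boxPoints(r),0.13)[:,:2],4).tolist())
dk=(H<15)&(V<125)&(S>90)&roi
hull=cv2.convexHull(np.vstack(big(cv2.morphologyEx(dk.astype(np.uint8),cv2.MORPH_OPEN,np.ones((3,3))),3)))
q=cv2.approxPolyDP(hull,12,True)[:,0];print('case',q.tolist(),np.round(ray('top',q,0.095)[:,:2],4).tolist())
cv2.imwrite('pics/crop.png',cv2.resize(im[85:250,160:470],None,fx=2.5,fy=2.5,interpolation=cv2.INTER_CUBIC))
E
```

```text
white ((324.0921325683594, 160.78329467773438), (55.90853500366211, 40.31023025512695), 83.2901611328125) [[0.736, 0.0639], [0.7479, -0.0275], [0.6212, -0.0439], [0.6092, 0.047]]
white ((307.4463806152344, 200.01197814941406), (4.291303634643555, 182.210693359375), 83.73651123046875) [[0.5678, 0.2531], [0.6187, -0.1583], [0.609, -0.1594], [0.5581, 0.2518]]
white ((299.5073547363281, 125.56562805175781), (4.239280700683594, 180.2250518798828), 83.61583709716797) [[0.7379, 0.2728], [0.7888, -0.1365], [0.7791, -0.1377], [0.7282, 0.2715]]
white ((357.43670654296875, 236.92103576660156), (6.244012832641602, 87.68022918701172), 83.75808715820312) [[0.5012, 0.0313], [0.5257, -0.1656], [0.5117, -0.1673], [0.4872, 0.0296]]
white ((267.39599609375, 234.0382537841797), (6.287688255310059, 87.57083892822266), 83.82982635498047) [[0.5049, 0.236], [0.5291, 0.0384], [0.515, 0.0366], [0.4908, 0.2342]]
white ((347.0, 218.0), (8.0, 12.0), 90.0) [[0.5578, -0.0302], [0.5582, -0.0574], [0.5401, -0.0577], [0.5397, -0.0305]]
case [[401, 196], [216, 216], [205, 112], [388, 91]] [[0.5998, -0.1615], [0.5498, 0.2478], [0.7818, 0.2776], [0.8336, -0.1307]]
```

View pics/crop.png

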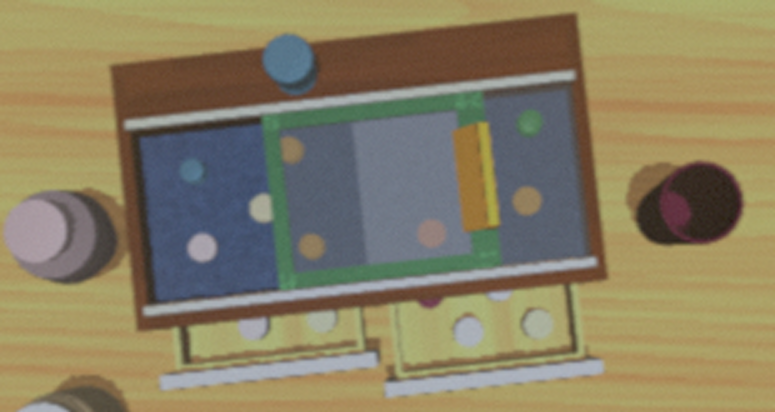

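Run:
```python
from h import *
print('lip face mid/back/front @.13', np.round(ray('top',[[356.4,155],[354.4,133.8],[359.4,175.8]],.13),4).tolist())
```

```text
lip face mid/back/front @.13 [[0.6844, -0.0591, 0.13], [0.7296, -0.0543, 0.13], [0.6402, -0.066, 0.13]]
```

Request:
{"method": "drive_tool", "body": {
  "plan": [-10,-11,0,0,0,1,-30,-33,0,0,0,2,-58,-62,0,0,0,3,-85,-92,0,0,0,4,-112,-121,0,0,0,5,-139,-150,0,0,0,6,-167,-180,0,0,0,7,-194,-209,0,0,0,7],
  "fingers": -1
}}

```text
t: 0.77
tcp_pos: [0.2962, -0.3163, 0.231]
tool_rot: [[0.123, -0.992, -0.0], [-0.992, -0.123, 0.001], [-0.001, -0.0, -1.0]]
contact_force: [1.2, 0.3, 0.3]
grip_width: -0.0003
```

Request:
{"method": "drive_tool", "body": {
  "plan": [-29,-24,0,0,0,0,-60,-51,0,0,0,0,-90,-77,5,0,0,0,-121,-103,15,0,0,0,-152,-129,25,0,0,0,-181,-154,35,0,0,0,-205,-174,50,0,0,0,-220,-187,70,0,0,0]
}}

```text
t: 1.43
tcp_pos: [0.4558, -0.0743, 0.1616]
tool_rot: [[0.127, -0.992, 0.003], [-0.992, -0.127, -0.0], [0.001, -0.003, -1.0]]
contact_force: [0.9, -0.2, -0.1]
grip_width: 0.0003
```

Request:
{"method": "drive_tool", "body": {
  "plan": [0,0,20,0,0,0,0,0,45,0,0,0,0,0,70,0,0,0,0,0,90,0,0,0,0,0,104,0,0,0,0,0,111,0,0,0,0,0,111,0,0,0,0,0,111,0,0,0]
}}

```text
t: 2.1
tcp_pos: [0.454, -0.0769, 0.0504]
tool_rot: [[0.124, -0.992, -0.0], [-0.992, -0.124, 0.0], [-0.0, 0.0, -1.0]]
contact_force: [-0.1, -0.7, 0.3]
grip_width: -0.0001
```

Request:
{"method": "drive_tool", "body": {
  "plan": [0,-5,0,0,0,0,0,-12,0,0,0,0,0,-19,0,0,0,0,0,-24,0,0,0,0,0,-28,0,0,0,0,0,-31,0,0,0,0,0,-34,0,0,0,0,0,-37,0,0,0,0]
}}

```text
t: 2.77
tcp_pos: [0.4908, -0.0721, 0.0502]
tool_rot: [[0.124, -0.992, -0.0], [-0.992, -0.124, 0.0], [-0.0, 0.0, -1.0]]
contact_force: [-0.8, 0.9, -0.4]
grip_width: 0.0
```

Request:
{"method": "drive_tool", "body": {
  "plan": [0,-3,0,0,0,0,0,-6,0,0,0,0,0,-10,0,0,0,0,0,-14,0,0,0,0,0,-18,0,0,0,0,0,-22,0,0,0,0,0,-26,0,0,0,0,0,-30,0,0,0,0]
}}

```text
t: 3.43
tcp_pos: [0.5207, -0.0684, 0.0501]
tool_rot: [[0.124, -0.992, -0.0], [-0.992, -0.124, 0.0], [-0.0, 0.0, -1.0]]
contact_force: [-1.7, -0.1, -0.6]
grip_width: -0.0
```

Request:
{"method": "drive_tool", "body": {
  "plan": [0,-4,0,0,0,0,0,-8,0,0,0,0,0,-12,0,0,0,0,0,-16,0,0,0,0,0,-20,0,0,0,0,0,-24,0,0,0,0,0,-28,0,0,0,0,0,-32,0,0,0,0]
}}

```text
t: 4.1
tcp_pos: [0.5525, -0.0645, 0.0502]
tool_rot: [[0.124, -0.992, -0.0], [-0.992, -0.124, 0.0], [-0.0, 0.0, -1.0]]
contact_force: [-1.3, -0.4, -1.7]
grip_width: 0.0004
```

Request:
{"method": "drive_tool", "body": {
  "plan": [0,-3,0,0,0,0,0,-6,0,0,0,0,0,-8,0,0,0,0,0,-10,0,0,0,0,0,-12,0,0,0,0,0,-14,0,0,0,0,0,-15,0,0,0,0,0,-16,0,0,0,0]
}}

```text
t: 4.77
tcp_pos: [0.5683, -0.0626, 0.0504]
tool_rot: [[0.124, -0.992, 0.0], [-0.992, -0.124, -0.0], [0.0, -0.0, -1.0]]
contact_force: [-2.1, -0.4, -0.6]
grip_width: 0.0005
```

Request:
{"method": "drive_tool", "body": {
  "plan": [0,-1,0,0,0,0,0,-2,0,0,0,0,0,-3,0,0,0,0,0,-4,0,0,0,0,0,-5,0,0,0,0,0,-6,0,0,0,0,0,-7,0,0,0,0,0,-7,0,0,0,0]
}}

```text
t: 5.43
tcp_pos: [0.5723, -0.0616, 0.0494]
tool_rot: [[0.125, -0.992, -0.006], [-0.992, -0.125, 0.001], [-0.001, 0.006, -1.0]]
contact_force: [-10.4, -1.6, 3.5]
grip_width: 0.0001
```

Request:
{"method": "drive_tool", "body": {
  "plan": [0,4,0,0,0,0,0,14,0,0,0,0,-10,36,0,0,0,0,-25,62,0,0,0,0,-45,84,0,0,0,0,-75,95,0,0,0,0,-110,95,0,0,0,0,-145,95,0,0,0,0]
}}

```text
t: 6.1
tcp_pos: [0.4627, 0.0711, 0.0508]
tool_rot: [[0.122, -0.993, 0.002], [-0.993, -0.122, 0.0], [0.0, -0.002, -1.0]]
contact_force: [0.9, -0.0, 0.1]
grip_width: -0.0002
```

Request:
{"method": "drive_tool", "body": {
  "plan": [-30,0,0,0,0,0,-50,0,0,0,0,0,-60,0,0,0,0,0,-62,-5,0,0,0,0,-62,-12,0,0,0,0,-62,-18,0,0,0,0,-62,-23,0,0,0,0,-62,-27,0,0,0,0]
}}

```text
t: 6.77
tcp_pos: [0.4832, 0.1342, 0.0504]
tool_rot: [[0.123, -0.992, 0.001], [-0.992, -0.123, -0.0], [0.0, -0.001, -1.0]]
contact_force: [-0.0, 0.1, 0.3]
grip_width: -0.0001
```

Request:
{"method": "drive_tool", "body": {
  "plan": [0,-3,0,0,0,0,0,-6,0,0,0,0,0,-9,0,0,0,0,0,-12,0,0,0,0,0,-15,0,0,0,0,0,-19,0,0,0,0,0,-23,0,0,0,0,0,-27,0,0,0,0]
}}

```text
t: 7.43
tcp_pos: [0.5086, 0.1386, 0.0501]
tool_rot: [[0.124, -0.992, -0.001], [-0.992, -0.124, -0.0], [0.0, 0.001, -1.0]]
contact_force: [-1.7, -0.4, -1.0]
grip_width: 0.0001
```

Request:
{"method": "drive_tool", "body": {
  "plan": [0,-4,0,0,0,0,0,-8,0,0,0,0,0,-12,0,0,0,0,0,-16,0,0,0,0,0,-19,0,0,0,0,0,-22,0,0,0,0,0,-25,0,0,0,0,0,-27,0,0,0,0]
}}

```text
t: 8.1
tcp_pos: [0.5357, 0.142, 0.0503]
tool_rot: [[0.124, -0.992, 0.0], [-0.992, -0.124, 0.0], [-0.0, -0.0, -1.0]]
contact_force: [-1.2, -0.9, -0.5]
grip_width: 0.0002
```

Request:
{"method": "drive_tool", "body": {
  "plan": [0,-1,0,0,0,0,0,-2,0,0,0,0,0,-3,0,0,0,0,0,-4,0,0,0,0,0,-5,0,0,0,0,0,-6,0,0,0,0,0,-7,0,0,0,0,0,-8,0,0,0,0]
}}

```text
t: 8.77
tcp_pos: [0.5434, 0.143, 0.0503]
tool_rot: [[0.124, -0.992, 0.0], [-0.992, -0.124, 0.0], [-0.0, -0.0, -1.0]]
contact_force: [-1.5, 0.6, -0.2]
grip_width: 0.0002
```

Request:
{"method": "drive_tool", "body": {
  "plan": [0,-1,0,0,0,0,0,-2,0,0,0,0,0,-3,0,0,0,0,0,-4,0,0,0,0,0,-5,0,0,0,0,0,-6,0,0,0,0,0,-6,0,0,0,0,0,-6,0,0,0,0]
}}

```text
t: 9.43
tcp_pos: [0.5469, 0.1436, 0.0494]
tool_rot: [[0.125, -0.992, -0.005], [-0.992, -0.125, -0.001], [-0.0, 0.005, -1.0]]
contact_force: [-8.4, -1.0, 2.3]
grip_width: 0.0
```

Request:
{"method": "drive_tool", "body": {
  "plan": [0,4,0,0,0,0,0,14,0,0,0,0,0,28,-10,0,0,0,0,35,-35,0,0,0,0,38,-70,0,0,0,0,38,-105,0,0,0,0,38,-140,0,0,0,0,38,-165,0,0,0]
}}

```text
t: 10.1
tcp_pos: [0.5132, 0.139, 0.2194]
tool_rot: [[0.124, -0.992, 0.006], [-0.992, -0.124, 0.0], [0.0, -0.006, -1.0]]
contact_force: [-0.1, -0.9, -0.3]
grip_width: -0.0001
```

Request:
{"method": "drive_tool", "body": {
  "plan": [26,-15,0,0,0,0,57,-32,0,0,0,0,88,-50,0,0,0,0,119,-68,0,0,0,0,150,-86,0,0,0,0,181,-103,0,0,0,0,212,-120,0,0,0,0,238,-135,0,0,0,0]
}}

```text
t: 10.77
tcp_pos: [0.6768, -0.083, 0.2157]
tool_rot: [[0.123, -0.992, 0.002], [-0.992, -0.123, -0.001], [0.001, -0.002, -1.0]]
contact_force: [0.3, 0.7, 0.3]
grip_width: -0.0002
```

Request:
{"method": "drive_tool", "body": {
  "plan": [14,-8,0,0,0,0,19,-11,5,0,0,0,19,-11,20,0,0,0,19,-11,40,0,0,0,19,-11,58,0,0,0,19,-11,70,0,0,0,19,-11,75,0,0,0,19,-11,75,0,0,0]
}}

```text
t: 11.43
tcp_pos: [0.6875, -0.0971, 0.1387]
tool_rot: [[0.125, -0.992, -0.002], [-0.992, -0.125, 0.001], [-0.001, 0.002, -1.0]]
contact_force: [0.6, 1.1, 0.3]
grip_width: 0.0001
```

Run:
```python
from h import *
im=eyes.snapshot('top')[:,:,::-1]; im2=eyes.snapshot('scene')[:,:,::-1]
a=cv2.resize(im[80:250,170:470],(600,340),interpolation=cv2.INTER_CUBIC); b=cv2.resize(im2[130:260,160:430],(540,260),interpolation=cv2.INTER_CUBIC)
o=np.zeros((600,600,3),np.uint8);o[:340]=a;o[340:,:540]=b;cv2.imwrite('pics/lid1.png',o)
s=status.state();print(s['t'],np.round(s['tcp_pos'],4),np.round(s['contact_force'],1))
```

```text
11.5333 [ 0.6889 -0.0977  0.1412] [ 0.2 -0.   0. ]
```

View pics/lid1.png

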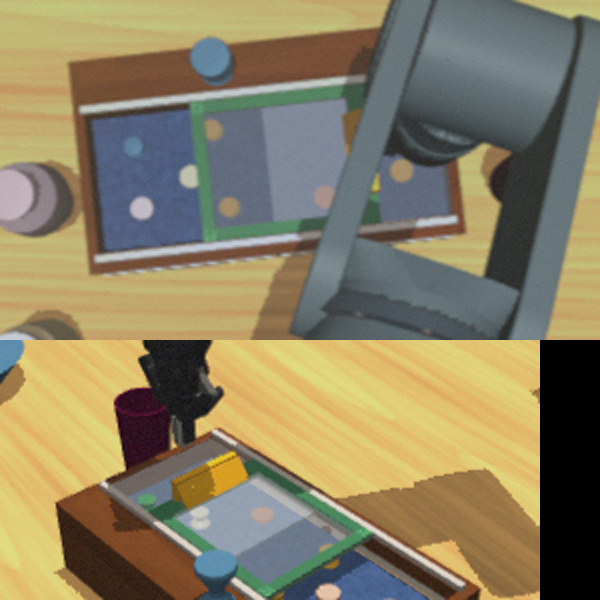

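Both drawers now look flush with the case front. The shut fingertips are just right of the brass lip and in line with its centre (crop about (185,435)). Next I'll lower the tool and push the lip.

Request:
{"method": "drive_tool", "body": {
  "plan": [0,0,8,0,0,0,0,0,17,0,0,0,0,0,24,0,0,0,0,0,27,0,0,0,-3,0,27,0,0,0,-6,0,27,0,0,0,-9,0,27,0,0,0,-12,0,27,0,0,0]
}}

```text
t: 12.2
tcp_pos: [0.6872, -0.0856, 0.1138]
tool_rot: [[0.124, -0.992, 0.001], [-0.992, -0.124, -0.0], [0.0, -0.001, -1.0]]
contact_force: [-0.2, -0.5, -0.8]
grip_width: 0.0002
```

Request:
{"method": "drive_tool", "body": {
  "plan": [-3,0,0,0,0,0,-6,0,0,0,0,0,-9,0,0,0,0,0,-12,0,0,0,0,0,-15,0,0,0,0,0,-18,0,0,0,0,0,-22,0,0,0,0,0,-26,0,0,0,0,0]
}}

```text
t: 12.87
tcp_pos: [0.6838, -0.0601, 0.1135]
tool_rot: [[0.124, -0.992, 0.0], [-0.992, -0.124, -0.0], [0.0, -0.0, -1.0]]
contact_force: [-0.1, -1.5, 1.9]
grip_width: 0.0002
```

Request:
{"method": "drive_tool", "body": {
  "plan": [-4,0,0,0,0,0,-8,0,0,0,0,0,-12,0,0,0,0,0,-16,0,0,0,0,0,-20,0,0,0,0,0,-24,0,0,0,0,0,-28,0,0,0,0,0,-32,0,0,0,0,0]
}}

```text
t: 13.53
tcp_pos: [0.6797, -0.028, 0.1133]
tool_rot: [[0.124, -0.992, 0.0], [-0.992, -0.124, 0.0], [0.0, -0.0, -1.0]]
contact_force: [1.3, -1.6, 1.1]
grip_width: -0.0
```

Request:
{"method": "drive_tool", "body": {
  "plan": [-4,0,0,0,0,0,-8,0,0,0,0,0,-12,0,0,0,0,0,-16,0,0,0,0,0,-20,0,0,0,0,0,-24,0,0,0,0,0,-28,0,0,0,0,0,-32,0,0,0,0,0]
}}

```text
t: 14.2
tcp_pos: [0.6757, 0.0037, 0.1133]
tool_rot: [[0.124, -0.992, 0.0], [-0.992, -0.124, -0.0], [0.0, -0.0, -1.0]]
contact_force: [1.5, -2.0, 0.6]
grip_width: -0.0001
```

Request:
{"method": "drive_tool", "body": {
  "plan": [-4,0,0,0,0,0,-8,0,0,0,0,0,-11,0,0,0,0,0,-14,0,0,0,0,0,-17,0,0,0,0,0,-19,0,0,0,0,0,-21,0,0,0,0,0,-23,0,0,0,0,0]
}}

```text
t: 14.87
tcp_pos: [0.6728, 0.0263, 0.1132]
tool_rot: [[0.124, -0.992, -0.0], [-0.992, -0.124, -0.0], [-0.0, 0.0, -1.0]]
contact_force: [1.1, -1.6, 0.5]
grip_width: -0.0001
```

Request:
{"method": "drive_tool", "body": {
  "plan": [-1.5,0,0,0,0,0,-3,0,0,0,0,0,-4.5,0,0,0,0,0,-6,0,0,0,0,0,-7,0,0,0,0,0,-8,0,0,0,0,0,-9,0,0,0,0,0,-10,0,0,0,0,0]
}}

```text
t: 15.53
tcp_pos: [0.6716, 0.0361, 0.1133]
tool_rot: [[0.124, -0.992, -0.0], [-0.992, -0.124, 0.0], [-0.0, 0.0, -1.0]]
contact_force: [0.2, -1.8, -0.8]
grip_width: -0.0001
```

Request:
{"method": "drive_tool", "body": {
  "plan": [-1,0,0,0,0,0,-2,0,0,0,0,0,-3,0,0,0,0,0,-4,0,0,0,0,0,-5,0,0,0,0,0,-6,0,0,0,0,0,-6,0,0,0,0,0,-6,0,0,0,0,0]
}}

```text
t: 16.2
tcp_pos: [0.671, 0.0408, 0.1133]
tool_rot: [[0.124, -0.992, 0.0], [-0.992, -0.124, -0.002], [0.002, 0.0, -1.0]]
contact_force: [0.7, -4.8, -1.2]
grip_width: 0.0004
```

Request:
{"method": "drive_tool", "body": {
  "plan": [-1,0,0,0,0,0,-2,0,0,0,0,0,-3,0,0,0,0,0,-3,0,0,0,0,0,-3,0,0,0,0,0,-3,0,0,0,0,0,-3,0,0,0,0,0,-3,0,0,0,0,0]
}}

```text
t: 16.87
tcp_pos: [0.671, 0.041, 0.1133]
tool_rot: [[0.123, -0.992, 0.001], [-0.992, -0.123, -0.005], [0.006, 0.0, -1.0]]
contact_force: [1.1, -14.2, -2.1]
grip_width: 0.0001
```

The lid is against its stop: at 14 N the tool no longer moves. I'll back off, rise, and move clear so I can look.

Request:
{"method": "drive_tool", "body": {
  "plan": [3,0,0,0,0,0,10,0,0,0,0,0,20,0,0,0,0,0,26,0,-10,0,0,0,26,0,-35,0,0,0,26,0,-65,0,0,0,26,0,-95,0,0,0,26,0,-110,0,0,0]
}}

```text
t: 17.53
tcp_pos: [0.6754, 0.0187, 0.2288]
tool_rot: [[0.124, -0.992, 0.006], [-0.992, -0.124, -0.001], [0.001, -0.006, -1.0]]
contact_force: [0.6, 0.0, 0.5]
grip_width: 0.0002
```

Request:
{"method": "drive_tool", "body": {
  "plan": [10,15,0,0,0,0,27,40,0,0,0,0,45,67,0,0,0,0,63,95,0,0,0,0,83,124,0,0,0,0,105,153,0,0,0,0,128,182,0,0,0,0,152,210,0,0,0,0]
}}

```text
t: 18.2
tcp_pos: [0.4829, -0.1585, 0.2242]
tool_rot: [[0.125, -0.992, 0.001], [-0.992, -0.125, -0.0], [0.0, -0.001, -1.0]]
contact_force: [1.2, 0.0, -0.0]
grip_width: 0.0
```

Request:
{"method": "drive_tool", "body": {
  "plan": [25,20,0,0,0,0,50,40,0,0,0,0,75,55,0,0,0,0,100,70,0,0,0,0,125,80,0,0,0,0,145,85,0,0,0,0,155,90,0,0,0,0,155,90,0,0,0,0]
}}

```text
t: 18.87
tcp_pos: [0.4135, -0.3247, 0.2239]
tool_rot: [[0.122, -0.993, 0.0], [-0.993, -0.122, -0.001], [0.001, -0.0, -1.0]]
contact_force: [0.2, -0.6, 0.7]
grip_width: -0.0002
```

Run:
```python
from h import *
im=np.ascontiguousarray(eyes.snapshot('top')[:,:,::-1]); im2=eyes.snapshot('scene')[:,:,::-1]
cv2.imwrite('pics/top9.png',im)
a=cv2.resize(im[80:280,150:470],(560,350),interpolation=cv2.INTER_CUBIC); b=cv2.resize(im2[140:350,160:500],(404,250),interpolation=cv2.INTER_CUBIC)
o=np.zeros((600,560,3),np.uint8);o[:350]=a;o[350:,:404]=b;cv2.imwrite('pics/end.png',o)
hsv=cv2.cvtColor(im,cv2.COLOR_BGR2HSV);H,S,V=[hsv[:,:,i].astype(int) for i in range(3)]
w=((S<50)&(V>130)).astype(np.uint8);w[:185]=0;w[250:]=0;w[:,:205]=0;w[:,405:]=0
for c in big(w,4): print(cv2.minAreaRect(c))
R=np.array([[.9924,-.123],[.123,.9924]]);C=np.array([.6913,.0583])
# object shift check between first and last picture
im0=cv2.imread('pics/top0.png')
for n,(x0,y0,x1,y1) in dict(tumbler=(410,145,462,188),vase=(158,158,210,202),jar=(156,238,212,284),egg=(262,96,292,122)).items():
    m=cv2.matchTemplate(im[y0-8:y1+8,x0-8:x1+8],im0[y0:y1,x0:x1],cv2.TM_CCOEFF_NORMED);_,v,_,l=cv2.minMaxLoc(m);print(n,round(v,3),l[0]-8,l[1]-8)
s=status.state();print(s['t'],np.round(s['tcp_pos'],4),np.round(s['contact_force'],1))
```

```text
((307.5121765136719, 199.10975646972656), (4.306829452514648, 182.32244873046875), 83.6598129272461)
((240.5, 186.5), (3.0, 9.0), 90.0)
((353.015380859375, 202.6230926513672), (1.4884166717529297, 14.015924453735352), 82.87498474121094)
((258.5, 213.5), (1.0, 7.0), 90.0)
tumbler 0.998 0 0
vase 0.998 0 0
jar 0.999 0 0
egg 0.998 0 0
18.9667 [ 0.4142 -0.3222  0.2234] [ 0.5 -0.7  0. ]
```

View pics/end.png

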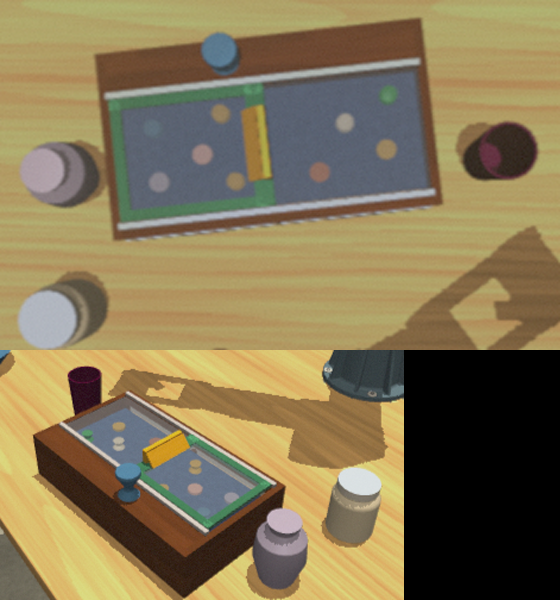

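```bash
python3 -c "
from bench import hand_in; print(hand_in())"
```

```text
the job is handed in; nothing more can be done
None
```

The showcase is closed up and the job is handed in: both drawers are fully home and the lid is fully shut. I pushed with the shut fingertips, the right drawer first, then the left, then the lid by its brass lip. It took about 19 s of the 51 s allowed.

- **Drawers:** each was pushed at 60 mm/s or less, slowing to about 12 mm/s near home, until it met its stop (about 10 N right, 8 N left). Both stopped with the tool 133 mm in front of the case's centre, 13 mm off the front plane. That agrees with the fingers' half-thickness of about 11 mm, within the 2 mm calibration.
- **Lid:** it was pushed at up to about 50 mm/s, slowing to 12 mm/s, until it stopped moving at 14 N. The last pictures show it covering the left half, with the lip at the middle of the case.
- **China and glass:** comparing the first and last top pictures, the tumbler, vase, jar and egg cup had not moved by a single pixel.
- **Arm:** it ended clear of everything, with contact force under 1 N.

No check failed. The one loose end is that from straight above only a thin white line shows along the drawer fronts. That fits them being home, but the proof rests on the stop forces and matching stop positions.

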